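# Hold the toy locomotive's boiler against the cab for screwing

## Robot

A 6-joint arm with a two-finger parallel gripper is mounted at the origin on the work surface. World frame = base frame: x ahead of the robot, y to its left, z up, the work surface at z = 0. Lengths are in m, angles in degrees, forces in N, time in s.
With the tool pointing down it reaches from about 0.275 to 0.85 m from the base axis. Payload 5.2 kg.
Tool frame: the origin (TCP) lies between the finger pads; the fingertips stand 22 mm ahead of it and the grasp point (between the pads) lies 3 mm ahead of it; y points along the fingers, x is the direction in which the jaws open and shut, and the axes are right-handed (so a half turn about y gives the same grasp; the last joint's range is limited). The gripper opens to 85 mm and grips with 20 to 120 N. Pads are 22 mm wide; open, the fingers measure 114 mm over their backs; the gripper's body (76 mm by 85 mm) begins 54 mm behind the grasp point. The pads swing forward as they close: fully open they stand 13 mm farther back than shut.
Start: joints at [53.869, 14.817, 87.949, -0, 77.235, -11.62], TCP at [0.228, 0.5, 0.253] pointing down, gripper open.
Joint ranges: [-179.93, 179.93], [-52.35, 119.4], [10.71, 147.94], [-69.91, 249.91], [12.55, 155.21], [-178.61, 178.61]. Speed limits (degrees/s): [147.25, 147.25, 180, 180, 180, 180].

## Interface

Orientations are given as a 3x3 rotation matrix whose columns are the frame's x, y, z axes.
In Python, from plant import r gives the robot as it stands.
- The arm moves only by the shell command python3 -m handwheel 'ROWS' [FORCE]. ROWS is JSON, a list of rows, each a list of 3 entries, a list of its own where there are three numbers: the shift along the tool's x, y, z in units of 30 mm (1.0 is 30 mm), then the turn, a rotation vector about the tool's x, y, z in units of 8 degrees (1.0 is 8 degrees), then the closure, from 0 (fully open) to 1 (shut). In form: [[[dx, dy, dz], [wx, wy, wz], claw], ...]. A call has 1 to 12 rows; each row shifts and turns the pose as measured when the row begins, along the tool's axes as they then stand; what a row does not reach is not made up. A row lasts 1/10 s, in which the tool goes at most 50 mm and 8.59 degrees, less where a joint would pass 70% of its speed; a pose out of reach is approached as far as the arm can. A call is refused whole if a number of a shift passes 1 or a number of a turn 1, either way. A call with a gripper value outside its range is refused whole. The fingers move at their own pace and stop on an object; FORCE is the grip in N (left out, the last holds). Time passes only in rows, so rows that do not move let the fingers close. It gives the time, the measured TCP pose, the force and the opening at its end, in the units of the state.
- r.read_state(): the state, without advancing time (a new reading comes with each control period).
- r.read_camera(name): name is "side" or "top" or "wrist"; returns a dict with "image" (480x640x3 uint8, red, green, blue), "K" (3x3 intrinsics, pixels), "R" (3x3) and "t" (3): a world point X has camera coordinates R X + t. Camera axes: x right, y down, z forward; pixel columns grow to the right and rows downward; lengths in m; the calibration is good to about 2 mm. The wrist camera is an equidistant fisheye: a pixel r from the principal point sees the ray r / f radians off the axis. A picture is of the moment at which its call begins. There is no depth.
- r.close_job(): hands the job in, once; it reports no verdict.
Trained networks look in a picture, given as the dict that the camera call returned (one of the last four; its "shot" number tells which), for a name from the list of things; names that differ only in an ending like _2 or _b are one class to them, and where a whole thing is asked for, a point or a joint stands for the part that bears it (a point fixed in the world has none). Each returns a list of dicts, best first, with "p" (0 to 1); they miss things now and then, are a little off and sometimes report something else, mostly with a low value. They report only what shows in the picture. A call takes as long as a camera call. They do not tell look-alikes from the thing itself.
- r.look_for(query, picture): "bbox" ([left, top, width, height] in pixels, round what is visible of it).
The state is a dict: "time": time; "q": joint angles; "dq": joint speeds; "effort": joint torques, N m; "ee_pos": TCP position; "tool_rot": TCP orientation; "ft_force": force on the tool from outside, world axes, zero at the start; "ft_torque": the same for the moment, N m; "opening": finger opening in m.
Only numpy, scipy, OpenCV 4.12 (cv2) and the standard library are available. Lean on these libraries where they do the work, as an engineer would, in place of code of your own. Each camera call takes 0.05 s, during which the arm holds its last target.

## Task

Roll the round wooden boiler on the bench until its chimney hole faces straight up, then pick it up and set it on the footplate of the clamped toy locomotive, centred, chimney end to the front and its plain end square against the cab wall. Press it against the cab with a steady push of about 10 newtons and finish like that, still gripping and pushing, so that I can drive the screw through the cab wall into it; leave the drill, coping saw and spool where they are.

Things in the scene. Friction and masses are not known exactly. Their poses are not given: they have to be found in the camera images.
- boiler: Loose turned wooden bar, the boiler: 50 mm in diameter, 140 mm long, about 0.2 kg, lying on the bench and free to roll. Origin at the bar's centre, on its axis. y runs along the bar from the front end (smokebox disc) to the plain rear end; z points out through the chimney hole. At the start the hole faces 63 degrees off the top, away from the robot
- chimney_hole (a point): Mouth of the chimney hole: a dark round hole 18 mm across in the bar's round side, 45 mm from the bar's middle towards the front end. A smaller hole of 11 mm (steam dome) lies in the same line, 45 mm to the other side of the middle. Axes as the boiler's
- jig: Fixed plywood jig (170 x 390 x 15 mm) with the locomotive chassis clamped in it. Origin at bench level under the middle of the boiler's final place; y along the chassis towards the cab, z up. Footplate: 100 mm wide, flat top 55 mm above the bench, from y = -135 to +150 mm; cleats beside the chassis stay below it
- clamp_foot (a point): Where the toggle clamp's rubber foot (16 mm across) stands on the front of the footplate, 124 mm before the jig's origin; the clamp's steel arm and red handle run on from here, away from the cab, for 145 mm, up to 95 mm above the bench. Axes as the jig's
- cab: Fixed wooden cab on the footplate, no roof: 100 mm wide, 100 high, 65 deep, front wall 15 mm thick. Origin at the bottom middle of the wall face that looks at the boiler, at footplate height; y points through the wall (the way to push), z up. The boiler's centre belongs at (0, -70, 25) mm here. The wall is rigid: at 10 N all gives only tenths of a mm
- drill: Bystander: cordless drill of 1.4 kg standing on its battery, about 105 x 75 mm at the foot, 200 mm high; origin under its foot
- coping_saw: Bystander: coping saw lying flat, red frame 160 x 130 mm with a wooden handle of 100 mm; origin at the handle end of the blade
- spool: Bystander: wooden spool standing on one flange, 72 mm in diameter, 44 mm high, with painted rings; origin under its middle
Not all that is in view belongs to the job. What is shaped like the boiler but blue or orange is not meant.

How it is judged (in metres and radians):
On the way:
1. the boiler lies on the bench with its chimney hole facing up (within 20 degrees) (height (world z) of boiler below 0.03 m and angle between boiler's own z axis and vertical below 0.35 rad and angular speed of boiler below 0.5 rad/s), for 0.2 s.
At the end, for the whole second after the job is handed in: The robot still grips the boiler and presses its plain end against the cab wall with 5 to 20 N, at rest; the boiler lies on the footplate (within 5 mm of its seated height), centred within 8 mm, along the chassis within 5 degrees, chimney hole at the front and facing up within 17 degrees (contact force between boiler and cab between 5 and 20 N and contact force between the fingers and boiler above 3 N and angle between boiler's own z axis and vertical below 0.3 rad and angle between the y axis of boiler and the y axis of cab, either way round below 0.09 rad and x of boiler in the frame of cab between -0.008 and 0.008 m and z of boiler in the frame of cab between 0.021 and 0.03 m and y of boiler in the frame of cab above -0.075 m and y of chimney_hole in the frame of cab below -0.09 m and linear speed of boiler below 0.01 m/s); the arm keeps its last pose, push and grip.
It fails at once if the drill, coping saw or spool is pushed more than 3 cm or tipped over (distance of any of drill, coping_saw, spool from where it was at the start of the episode above 0.03 m or angle between any of drill, spool's own z axis and vertical above 0.5 rad).
It also fails if it takes over 54 s, if anything falls off the work surface, if the arm or the gripper's body presses on something with over 40 N, if the wrist force passes 120 N, or if a joint passes its speed limit or range.

## Working session

There is one attempt and no reset: what is moved stays moved. The work goes in short steps, Python scripts to look and compute and a shell command to move; the robot and the scene stay as the last step left them, time stands still between calls to the robot, and variables do not carry over. Pictures are saved under pics/ and viewed, and the job is handed in when it is done.

```bash
ls; mkdir -p pics
python3 - <<'E'
from plant import r
import cv2
s=r.read_state(); print(s)
for n in("side","top","wrist"):
    p=r.read_camera(n); cv2.imwrite(f"pics/{n}0.png",p["image"][:,:,::-1]); print(n,p["K"],p["R"],p["t"])
    for q in("boiler","chimney_hole","jig","cab","drill","coping_saw","spool","clamp_foot"):
        print(q,[(d["bbox"],round(d["p"],2)) for d in r.look_for(q,p)[:4]])
E
```

```text
pics
{'time': 0.0, 'q': array([ 5.38688309e+01,  1.48588657e+01,  8.80133824e+01, -6.51864497e-05,
        7.72333282e+01, -1.16191986e+01]), 'dq': array([ 0.08834567, -0.02759218,  0.09314083, -0.03861899, -0.01765357,
        0.08927885]), 'effort': array([-1.94575776e-03, -4.46036196e+01, -2.90566903e+01, -5.70770007e-04,
        1.18295092e-02, -4.43462312e-06]), 'ee_pos': array([0.22786104, 0.50003065, 0.2524622 ]), 'tool_rot': array([[ 4.14882137e-01, -1.08559784e-03, -9.09874516e-01],
       [ 9.09873373e-01, -1.48890814e-03,  4.14883392e-01],
       [-1.80511609e-03, -9.99998302e-01,  3.70035174e-04]]), 'ft_force': array([ 0.28803709, -0.2925461 ,  0.20096409]), 'ft_torque': array([-0.01222721, -0.05959343,  0.0237437 ]), 'opening': 0.08540831919627802}
side [[605.79136155   0.         315.83533807]
 [  0.         605.79136155 241.00164621]
 [  0.           0.           1.        ]] [[ 0.9955935  -0.09372697 -0.00297287]
 [-0.07321195 -0.75708572 -0.64920044]
 [ 0.05859688  0.64655739 -0.76061156]] [-0.5520082   0.04399693  1.55228516]
boiler [([188.6, 146.7, 46.2, 26.3], 0.7
[... 1151 characters left out ...]
67.7, 256.8, 42.7, 51.4], 0.74)]
drill [([322.4, 64.9, 41.8, 107.4], 0.65)]
coping_saw [([194.9, 106.6, 109.3, 58.6], 0.75)]
spool [([398.7, 142.4, 33.5, 31.2], 0.96)]
clamp_foot [([349.5, 220.4, 195.8, 104.5], 0.73)]
wrist [[371.64829954   0.         318.4744496 ]
 [  0.         371.64829954 242.40109973]
 [  0.           0.           1.        ]] [[ 4.14451285e-01  9.10071017e-01  9.36324164e-04]
 [ 8.75736964e-01 -3.99094885e-01  2.71676357e-01]
 [ 2.47618460e-01 -1.11776641e-01 -9.62388217e-01]] [-0.55106556 -0.03438527  0.37767009]
boiler [([138.3, 263.9, 113.4, 118.3], 0.64)]
chimney_hole [([139.5, 264.6, 111.2, 119.4], 0.68)]
jig []
cab []
drill []
coping_saw []
spool []
clamp_foot []
```

View pics/top0.png

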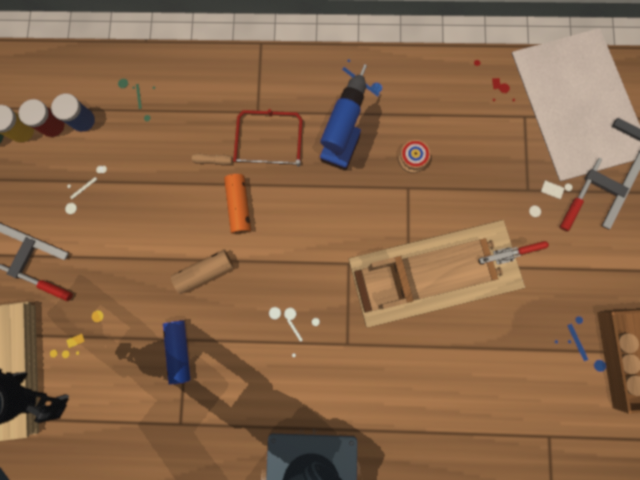

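View pics/side0.png

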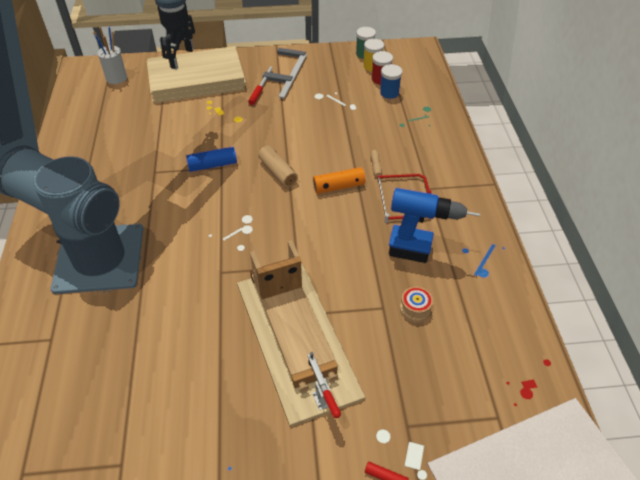

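View pics/wrist0.png

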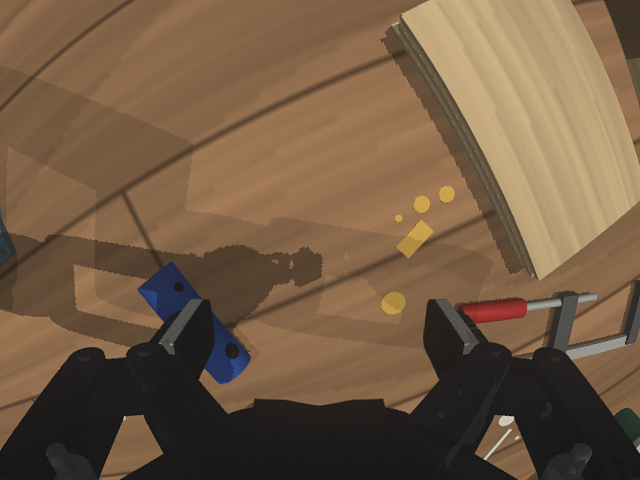

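Run:
```python
import cv2
a=cv2.imread("pics/top0.png")
cv2.imwrite("pics/top0c.png",cv2.resize(a[160:400,140:300],None,fx=3.7,fy=2.5*1)) if 0 else cv2.imwrite("pics/top0c.png",cv2.resize(a[160:350,150:400],None,fx=3.1,fy=3.1,interpolation=cv2.INTER_CUBIC))
a=cv2.imread("pics/side0.png")
cv2.imwrite("pics/side0c.png",cv2.resize(a[130:210,170:380],None,fx=3.8,fy=3.8,interpolation=cv2.INTER_CUBIC))
```

```text
(no output)
```

View crops.

Candidates in the top view are blue (177,352), orange (237,203) and plain wood (203,271). The plain wooden one fits, since blue and orange are ruled out. I'll confirm it in crops.

View pics/top0c.png

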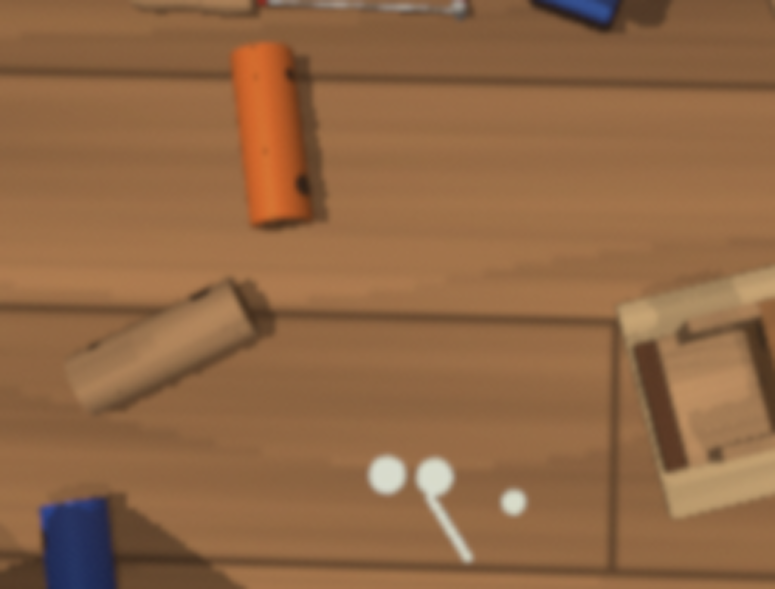

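View pics/side0c.png

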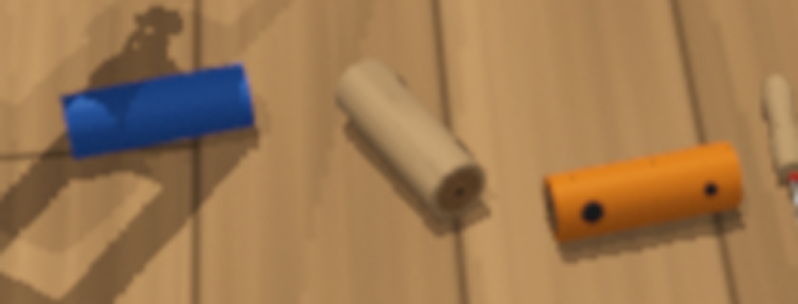

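Run:
```python
import cv2
a=cv2.imread("pics/top0.png")
cv2.imwrite("pics/top0j.png",cv2.resize(a[210:340,340:560],None,fx=3.6,fy=3.6,interpolation=cv2.INTER_CUBIC))
a=cv2.imread("pics/side0.png")
cv2.imwrite("pics/side0j.png",cv2.resize(a[235:425,230:370],None,fx=3.1,fy=3.1,interpolation=cv2.INTER_CUBIC))
```

```text
(no output)
```

View pics/top0j.png

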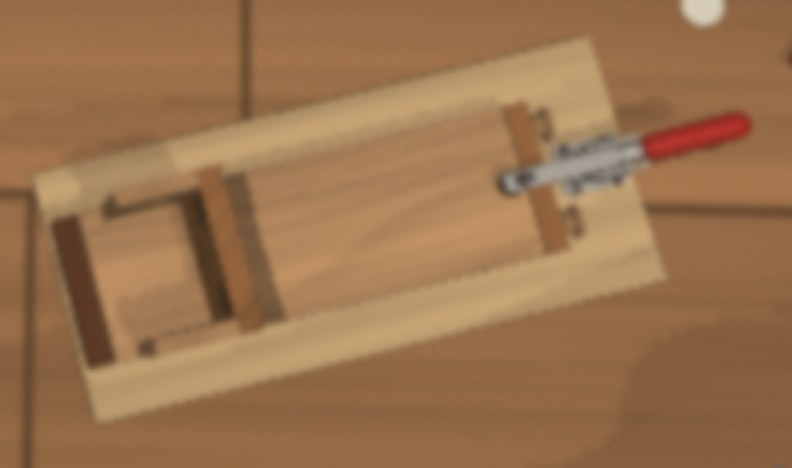

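View pics/side0j.png

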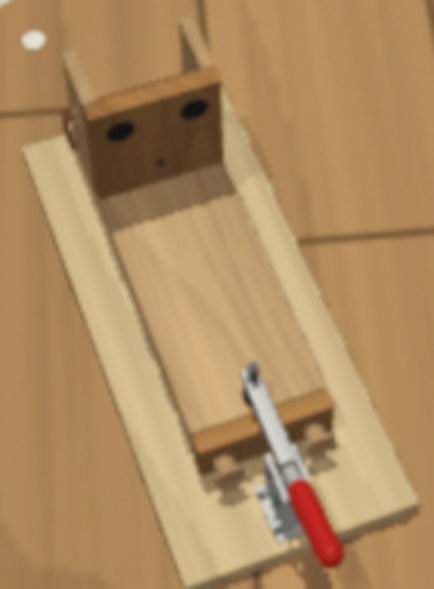

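```bash
cat > h.py <<'E'
from plant import r
import numpy as np, cv2
from scipy.optimize import least_squares
def proj(c,X):
    X=np.atleast_2d(X); P=X@np.array(c["R"]).T+np.array(c["t"]); K=c["K"]
    if c.get("fish"):
        d=np.hypot(P[:,0],P[:,1]); th=np.arctan2(d,P[:,2]); s=th/np.maximum(d,1e-9)
        return np.c_[K[0,0]*P[:,0]*s+K[0,2],K[1,1]*P[:,1]*s+K[1,2]]
    return np.c_[K[0,0]*P[:,0]/P[:,2]+K[0,2],K[1,1]*P[:,1]/P[:,2]+K[1,2]]
def cam(n):
    c=r.read_camera(n); c["fish"]=n=="wrist"; return c
def fr(x,y,a):  # y axis direction angle a (deg) in world
    a=np.radians(a); Y=np.array([np.cos(a),np.sin(a),0]); Z=np.array([0,0,1.]); X=np.cross(Y,Z)
    return np.c_[X,Y,Z],np.array([x,y,0])
def ray(c,uv):
    K=c["K"]; x=(np.array(uv)-[K[0,2],K[1,2]])/K[0,0]
    if c.get("fish"):
        th=np.linalg.norm(x); d=np.r_[x/max(th,1e-9)*np.sin(th),np.cos(th)]
    else: d=np.r_[x,1]
    R=np.array(c["R"]); return -R.T@c["t"],R.T@d
def at(c,uv,z):
    o,d=ray(c,uv); return o+d*(z-o[2])/d[2]
E
python3 - <<'E'
from h import *
T=cam("top");S=cam("side")
top=lambda u,v:(340+u/3.6,210+v/3.6)
sd=lambda u,v:(230+u/3.1,235+v/3.1)
obs=[(T,top(222,166),(50,70,155),0),(T,top(265,322),(-50,70,155),0),(T,top(197,172),(50,85,155),0),(T,top(240,332),(-50,85,155),0),
(S,sd(90,118),(-50,70,155),0),(S,sd(220,82),(50,70,155),0),(S,sd(102,195),(-50,70,55),0),(S,sd(225,162),(50,70,55),0),
(T,top(35,178),(85,195,15),1),(T,top(97,422),(-85,195,15),1),(T,top(590,38),(85,-195,15),1),(T,top(667,278),(-85,-195,15),1),
(S,sd(22,150),(-85,195,15),1),(S,sd(186,583),(-85,-195,15),1),(S,sd(418,504),(85,-195,15),1)]
def f(p):
    R,t=fr(*p[:3]); e=[]
    for c,uv,X,k in obs:
        X=np.array(X)/1000.; X[1]+=k*p[3]
        e.append((proj(c,R@X+t)-uv)[0])
    return np.array(e).ravel()
s=least_squares(f,[.45,-.2,100,0],loss='soft_l1',x_scale=[.01,.01,1,.01]); print(s.x,s.cost); print(f(s.x).reshape(-1,2).round(1))
# boiler corners
b=lambda u,v:(150+u/3.1,160+v/3.1)
# hole mouths visible + hull silhouette via grabcut
for n,c,rect in (("top",T,(166,246,76,52)),("side",S,(252,140,52,50))):
    img=np.ascontiguousarray(c["image"][:,:,::-1]); m=np.zeros(img.shape[:2],np.uint8)
    cv2.grabCut(img,m,rect,np.zeros((1,65)),np.zeros((1,65)),6,cv2.GC_INIT_WITH_RECT)
    mm=((m&1)*255).astype(np.uint8); cs,_=cv2.findContours(mm,cv2.RETR_EXTERNAL,cv2.CHAIN_APPROX_NONE)
    k=max(cs,key=cv2.contourArea); print(n,cv2.minAreaRect(k),cv2.contourArea(k))
    o=img.copy(); cv2.drawContours(o,[k],-1,(0,0,255),1); x,y,w,h=rect
    cv2.imwrite(f"pics/gc_{n}.png",cv2.resize(o[y-10:y+h+10,x-10:x+w+10],None,fx=6,fy=6,interpolation=cv2.INTER_NEAREST))
for uv in (b(65,365),b(95,413),b(235,280),b(262,328)): print(at(T,uv,.025))
E
```

```text
[ 4.76684555e-01 -2.62655096e-01  1.05434887e+02 -2.52377023e-02] 8.143839080146561
[[-0.6 -0.8]
 [ 0.2  1.9]
 [-0.5 -0.8]
 [ 0.2  0.9]
 [-0.4  0.5]
 [ 0.7 -0.7]
 [-1.   2. ]
 [ 0.   0.1]
 [-1.  -1.3]
 [-0.2  0.3]
 [ 0.2 -1.1]
 [ 0.3  0.3]
 [ 0.  -1.2]
 [-0.4  1.6]
 [ 0.4 -0.2]]Traceback (most recent call last):
  File "<stdin>", line 23, in <module>
ValueError: max() iterable argument is empty
```

```bash
cat >> h.py <<'E'
def hull(c,p):
    R,t=fr(*p); a=np.linspace(0,2*np.pi,40); pts=[]
    for y in(-.07,.07):
        pts.append(np.c_[.025*np.sin(a),np.full(40,y),.025+.025*np.cos(a)]@R.T+t)
    return cv2.convexHull(proj(c,np.vstack(pts)).astype(np.float32)).reshape(-1,2)
E
python3 - <<'E'
from h import *
T=cam("top");S=cam("side")
b=lambda u,v:(150+u/3.1,160+v/3.1); d=lambda u,v:(170+u/3.8,130+v/3.8)
for uv in (b(65,365),b(95,413),b(235,280),b(262,328)): print(at(T,uv,.025))
pt=[b(*q) for q in ((64,368),(80,395),(97,413),(232,279),(258,322),(150,320),(180,377))]
ps=[d(*q) for q in ((338,85),(372,60),(435,212),(485,178),(430,112),(385,152),(462,217))]
def f(p): return np.array([cv2.pointPolygonTest(hull(c,p),tuple(map(float,q)),True) for c,P in((T,pt),(S,ps)) for q in P])
s=least_squares(f,[.46,.24,120],loss='soft_l1',x_scale=[.01,.01,5],diff_step=1e-3); print(s.x,f(s.x).round(1))
for n,c,P in(("top",T,(150,160,250,190,3.1)),("side",S,(170,130,210,80,3.8))):
    o=np.ascontiguousarray(c["image"][:,:,::-1])[P[1]:P[1]+P[3],P[0]:P[0]+P[2]]; o=cv2.resize(o,None,fx=P[4],fy=P[4])
    h=(hull(c,s.x)-P[:2])*P[4]; cv2.polylines(o,[h.astype(int)],True,(255,255,0),1); cv2.imwrite(f"pics/fit_{n}.png",o)
E
```

```text
[0.45455446 0.35039731 0.025     ]
[0.41818444 0.32427129 0.025     ]
[0.52415628 0.22164978 0.025     ]
[0.48710764 0.19841812 0.025     ]
[  0.47105844   0.27347336 117.16708639] [-0.8  0.7  0.3  0.1 -0.   0.7 -0.7 -0.1  0.2  1.1  0.4  0.1  1.4 -0.3]
```

View pics/fit_top.png

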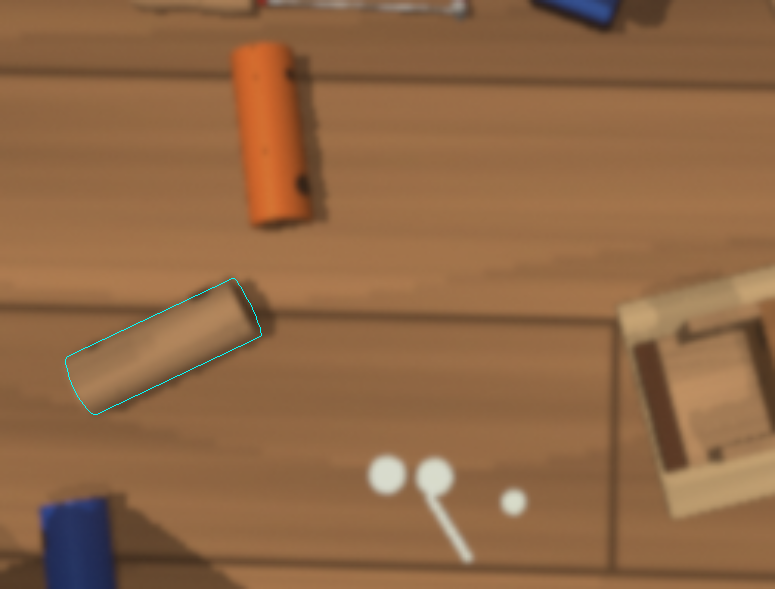

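View pics/fit_side.png

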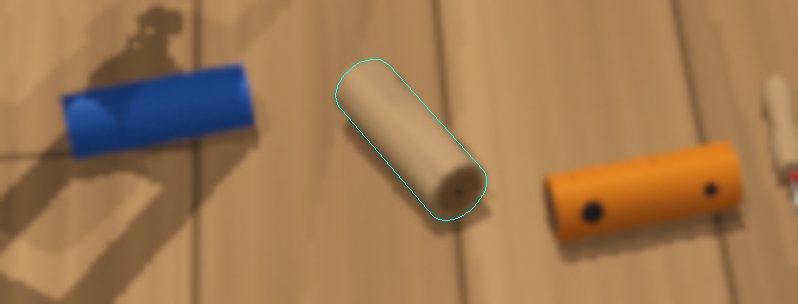

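The plain wooden bar is confirmed. Its large hole is at the right/front end on the side away from the robot, and the model outline fits both views. The boiler is at (0.471, 0.273) with its axis at 117°, and the jig is at (0.477, -0.263) at 105.4°. I'll roll it in two gripped turns of 32° each and plan the hover above it now.

```bash
cat >> h.py <<'E'
from scipy.spatial.transform import Rotation as Ro
def tool(a,tilt):  # tool z along heading a; tilt about tool z (deg)
    R,_=fr(0,0,a); X,Y,Z=R.T
    return np.c_[X,-Z,Y]@Ro.from_euler('z',tilt,degrees=True).as_matrix()
def plan(P,R,claw,n=None):
    s=r.read_state(); p=s["ee_pos"]; Q=np.array(s["tool_rot"]); rv=Ro.from_matrix(Q.T@R).as_rotvec(degrees=True)
    sh=Q.T@(P-p); k=max(np.abs(rv).max()/7.9,np.linalg.norm(P-p)/.029)
    n=n or max(1,int(np.ceil(k)))
    rows=[]; prev=Q; pp=p.copy()
    for i in range(1,n+1):
        tp=p+(P-p)*i/n
        d=prev.T@(tp-pp)/.03; w=rv/n/8
        rows.append([[round(float(v),2)+0. for v in d],[round(float(v),2)+0. for v in w],claw]); prev=prev@Ro.from_rotvec(rv/n,degrees=True).as_matrix(); pp=tp
    print("dist mm",(sh*1000).round(1),"rot",rv.round(1),"n",n); print(str(rows).replace(' ',''))
B=np.array([.471,.273,.025])
def tcp(B,a,tilt,back=0.009):
    R=tool(a,tilt); return B-R[:,1]*back,R
E
python3 - <<'E'
from h import *
P,R=tcp(B,117.2,16,.13); print(P); plan(P,R,.3)
E
```

```text
[0.50287033 0.28937912 0.14996402]
dist mm [ -78.1  103.4 -337.5] rot [ 5.3 38.  15.4] n 13
[[[-0.2,0.27,-0.87],[0.05,0.37,0.15],0.3],[[-0.15,0.26,-0.88],[0.05,0.37,0.15],0.3],[[-0.1,0.26,-0.88],[0.05,0.37,0.15],0.3],[[-0.05,0.25,-0.89],[0.05,0.37,0.15],0.3],[[0.0,0.25,-0.89],[0.05,0.37,0.15],0.3],[[0.05,0.24,-0.89],[0.05,0.37,0.15],0.3],[[0.1,0.23,-0.89],[0.05,0.37,0.15],0.3],[[0.15,0.22,-0.89],[0.05,0.37,0.15],0.3],[[0.2,0.21,-0.88],[0.05,0.37,0.15],0.3],[[0.25,0.2,-0.87],[0.05,0.37,0.15],0.3],[[0.3,0.19,-0.86],[0.05,0.37,0.15],0.3],[[0.35,0.18,-0.84],[0.05,0.37,0.15],0.3],[[0.39,0.16,-0.82],[0.05,0.37,0.15],0.3]]
```

```bash
python3 -m handwheel '[[[-0.2,0.27,-0.87],[0.05,0.37,0.15],0.3],[[-0.15,0.26,-0.88],[0.05,0.37,0.15],0.3],[[-0.1,0.26,-0.88],[0.05,0.37,0.15],0.3],[[-0.05,0.25,-0.89],[0.05,0.37,0.15],0.3],[[0,0.25,-0.89],[0.05,0.37,0.15],0.3],[[0.05,0.24,-0.89],[0.05,0.37,0.15],0.3],[[0.1,0.23,-0.89],[0.05,0.37,0.15],0.3],[[0.15,0.22,-0.89],[0.05,0.37,0.15],0.3],[[0.2,0.21,-0.88],[0.05,0.37,0.15],0.3],[[0.25,0.2,-0.87],[0.05,0.37,0.15],0.3],[[0.3,0.19,-0.86],[0.05,0.37,0.15],0.3],[[0.35,0.18,-0.84],[0.05,0.37,0.15],0.3]]' 60
python3 - <<'E'
from h import *
P,R=tcp(B,117.2,16,.13); print(P); plan(P,R,.3)
E
```

```text
time: 2.75
ee_pos: [0.4867, 0.2987, 0.1571]
tool_rot: [[0.846, -0.23, -0.481], [0.465, -0.123, 0.877], [-0.261, -0.965, 0.004]]
ft_force: [0.5, 0.5, 0.7]
opening: 0.0595
[0.50287033 0.28937912 0.14996402]
dist mm [ 11.2   4.3 -16. ] rot [0.2 1.6 0.9] n 1
[[[0.37,0.14,-0.53],[0.03,0.2,0.11],0.3]]
```

```bash
python3 -m handwheel '[[[0.37,0.14,-0.53],[0.03,0.2,0.11],0.24],[[0,0,0],[0,0,0],0.24]]' 60
python3 - <<'E'
from h import *
c=cam("wrist"); o=np.ascontiguousarray(c["image"][:,:,::-1])
cv2.polylines(o,[hull(c,[.471,.273,117.2]).astype(int)],True,(255,255,0),1); cv2.imwrite("pics/w1.png",o)
P,R=tcp(B,117.2,16,.13); plan(P,R,.24)
P,R=tcp(B,117.2,16,.009); plan(P,R,.24)
E
```

```text
time: 2.95
ee_pos: [0.506, 0.2862, 0.1478]
tool_rot: [[0.858, -0.248, -0.451], [0.433, -0.126, 0.893], [-0.278, -0.961, -0.001]]
ft_force: [-0.8, 0.2, -0.4]
opening: 0.0647
dist mm [-1.2 -1.3  3.2] rot [-0.1 -0.3 -0.1] n 1
[[[-0.04,-0.04,0.11],[-0.01,-0.04,-0.02],0.24]]
dist mm [ -0.9 119.7   3. ] rot [-0.1 -0.3 -0.1] n 5
[[[-0.01,0.8,0.02],[0.0,-0.01,0.0],0.24],[[-0.01,0.8,0.02],[0.0,-0.01,0.0],0.24],[[-0.01,0.8,0.02],[0.0,-0.01,0.0],0.24],[[-0.01,0.8,0.02],[0.0,-0.01,0.0],0.24],[[-0.01,0.8,0.02],[0.0,-0.01,0.0],0.24]]
```

View pics/w1.png

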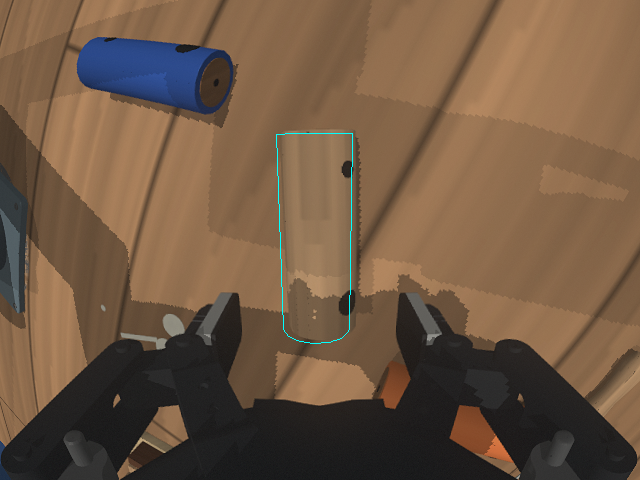

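The outline fits within about 1.5 mm, and both holes show on the far side (346,302 large/front and 347,169 small). Descending.

```bash
sed -i 's/^B=.*/B=np.array([.4723,.2737,.025])/' h.py; python3 -m handwheel '[[[0.04,0.8,0.02],[0,-0.01,0],0.24],[[0.02,0.8,0.02],[0,-0.01,0],0.24],[[0,0.8,0.02],[0,-0.01,0],0.24],[[0,0.8,0.02],[0,-0.01,0],0.24]]'
python3 - <<'E'
from h import *
P,R=tcp(B,117.2,16,.009); plan(P,R,.24)
E
```

```text
time: 3.4
ee_pos: [0.4821, 0.2819, 0.0585]
tool_rot: [[0.855, -0.237, -0.461], [0.445, -0.121, 0.887], [-0.266, -0.964, 0.002]]
ft_force: [0.7, -0.5, -0.6]
opening: 0.0647
dist mm [-3.1 26.6 -2.8] rot [-0.   0.3  0.6] n 1
[[[-0.1,0.89,-0.09],[0.0,0.03,0.07],0.24]]
```

```bash
python3 -m handwheel '[[[-0.1,0.6,-0.09],[0,0.03,0.07],0.24],[[0,0.3,0],[0,0,0],0.24],[[0,0,0],[0,0,0],0.24]]'
python3 - <<'E'
from h import *
P,R=tcp(B,117.2,16,.009); plan(P,R,.24)
E
```

```text
time: 3.7
ee_pos: [0.4689, 0.2767, 0.0316]
tool_rot: [[0.851, -0.249, -0.462], [0.444, -0.127, 0.887], [-0.279, -0.96, 0.003]]
ft_force: [-0.2, -1.0, -0.2]
opening: 0.0646
dist mm [ 3.4 -3.2 -4.2] rot [-0.1  0.4 -0.2] n 1
[[[0.11,-0.11,-0.14],[-0.01,0.04,-0.03],0.24]]
```

```bash
python3 -m handwheel '[[[0.11,-0.08,-0.14],[0,0.04,0],0.24],[[0,0,0],[0,0,0],0.5],[[0,0,0],[0,0,0],0.5],[[0,0,0],[0,0,0],0.5],[[0,0,0],[0,0,0],0.5]]' 60
python3 - <<'E'
from h import *
P,R=tcp(B,117.2,16,.009); plan(P,R,.24)
c=cam("wrist"); o=np.ascontiguousarray(c["image"][:,:,::-1])
cv2.imwrite("pics/w2.png",o)
E
```

```text
time: 4.2
ee_pos: [0.4775, 0.2768, 0.037]
tool_rot: [[0.856, -0.241, -0.458], [0.441, -0.124, 0.889], [-0.271, -0.963, 0.0]]
ft_force: [0.2, 0.3, -2.2]
opening: 0.0482
dist mm [-2.5  4.2 -0.4] rot [-0.   0.1  0.3] n 1
[[[-0.08,0.14,-0.01],[0.0,0.01,0.04],0.24]]
```

View pics/w2.png

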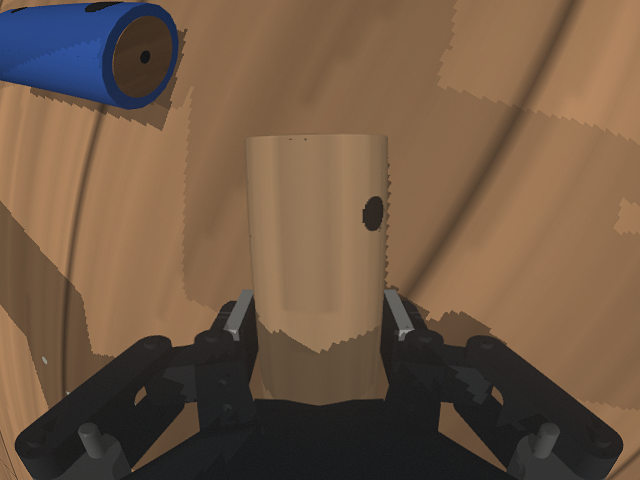

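```bash
python3 -m handwheel '[[[0,-0.15,0],[0,0,0],0.55],[[-0.06,0,0],[0,0,-0.9],0.55],[[-0.06,0,0],[0,0,-0.9],0.55],[[-0.06,0,0],[0,0,-0.9],0.55],[[-0.06,0,0],[0,0,-0.9],0.55],[[0,0,0],[0,0,0],0.55],[[0,0,0],[0,0,0],0.55]]' 60
python3 - <<'E'
from h import *
P,R=tcp(B,117.2,-16,.013); plan(P,R,.55)
c=cam("wrist"); o=np.ascontiguousarray(c["image"][:,:,::-1])
cv2.imwrite("pics/w3.png",o)
E
```

```text
time: 4.95
ee_pos: [0.4717, 0.2736, 0.042]
tool_rot: [[0.864, 0.211, -0.457], [0.444, 0.109, 0.889], [0.238, -0.971, 0.0]]
ft_force: [0.6, -0.1, -1.4]
opening: 0.0478
dist mm [-4.   3.6 -0.2] rot [-0.   0.  -2.3] n 1
[[[-0.13,0.12,-0.01],[0.0,0.0,-0.28],0.55]]
```

View pics/w3.png

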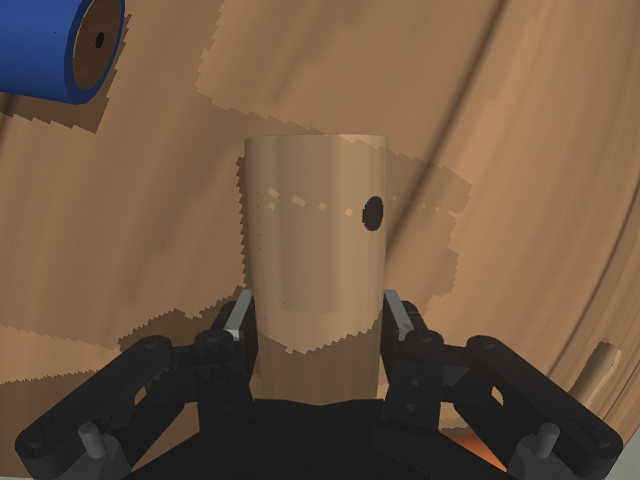

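```bash
python3 -m handwheel '[[[-0.06,0.13,0],[0,0,-0.3],0.55],[[-0.02,0.04,0],[0,0,0],0.55],[[0,0,0],[0,0,0],0.55]]' 60
```

```text
time: 5.3
ee_pos: [0.4762, 0.2752, 0.0375]
tool_rot: [[0.854, 0.246, -0.458], [0.44, 0.127, 0.889], [0.277, -0.961, 0.001]]
ft_force: [-0.2, 0.5, -0.9]
opening: 0.0483
```

```bash
python3 -m handwheel '[[[0,0,0],[0,0,0],0.35],[[0,0,0],[0,0,0],0.2],[[0,0,0],[0,0,0],0.2]]' 60
python3 - <<'E'
from h import *
c=cam("wrist"); o=np.ascontiguousarray(c["image"][:,:,::-1])
cv2.imwrite("pics/w4.png",o)
E
```

```text
time: 5.6
ee_pos: [0.4796, 0.2765, 0.0386]
tool_rot: [[0.854, 0.247, -0.458], [0.44, 0.128, 0.889], [0.278, -0.961, 0.0]]
ft_force: [0.7, -0.1, -0.4]
opening: 0.0684
```

View pics/w4.png

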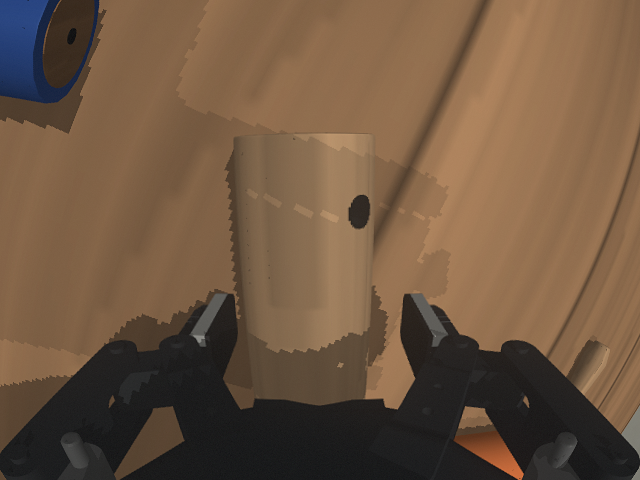

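```bash
python3 -m handwheel '[[[-0.15,0,0],[0,0,0],0.2]]' 60
python3 - <<'E'
from h import *
Q=tool(117.2,-16)
Bn=np.array([.4796,.2765,.0386])+Q@[-.0046,.013,0]; print(Bn)
s=r.read_state(); print(s["ee_pos"], s["tool_rot"].T@(Bn-s["ee_pos"]))
Bn[2]=.025
P,R=tcp(Bn,117.2,16,.012); plan(P,R,.2,5)
E
```

```text
time: 5.75
ee_pos: [0.4766, 0.2747, 0.0379]
tool_rot: [[0.853, 0.249, -0.458], [0.44, 0.128, 0.889], [0.28, -0.96, -0.0]]
ft_force: [-0.1, 0.2, -0.2]
opening: 0.0687
[0.47885421 0.27611672 0.02483567]
[0.47663539 0.27472073 0.03789761] [-0.00114456  0.01327121  0.00022645]
dist mm [5.3 3.  0.2] rot [ 0.   0.1 32.2] n 5
[[[0.04,0.02,0.0],[0.0,0.0,0.81],0.2],[[0.04,0.02,0.0],[0.0,0.0,0.81],0.2],[[0.04,0.01,0.0],[0.0,0.0,0.81],0.2],[[0.04,0.01,0.0],[0.0,0.0,0.81],0.2],[[0.04,0.0,0.0],[0.0,0.0,0.81],0.2]]
```

```bash
python3 -m handwheel '[[[0.04,0.02,0],[0,0,0.81],0.2],[[0.04,0.02,0],[0,0,0.81],0.2],[[0.04,0.01,0],[0,0,0.81],0.2],[[0.04,0.01,0],[0,0,0.81],0.2],[[0.04,0,0],[0,0,0.81],0.2],[[0,0,0],[0,0,0],0.2]]' 60
python3 - <<'E'
from h import *
P,R=tcp(np.array([.4789,.2761,.025]),117.2,16,.012); plan(P,R,.2)
c=cam("wrist"); o=np.ascontiguousarray(c["image"][:,:,::-1])
cv2.imwrite("pics/w5.png",o)
E
```

```text
time: 6.35
ee_pos: [0.4756, 0.2748, 0.0354]
tool_rot: [[0.847, -0.271, -0.457], [0.435, -0.14, 0.889], [-0.306, -0.952, -0.001]]
ft_force: [0.1, -0.5, -0.5]
opening: 0.0686
dist mm [ 6.1 -3.2 -0.3] rot [ 0.  -0.  -1.8] n 1
[[[0.2,-0.11,-0.01],[0.01,0.0,-0.22],0.2]]
```

View pics/w5.png

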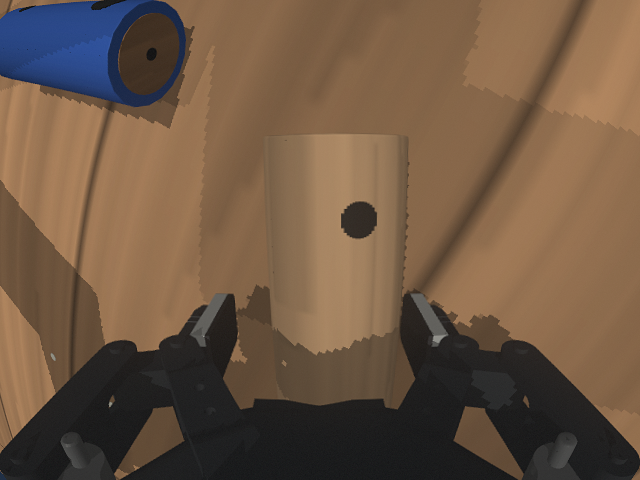

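```bash
python3 -m handwheel '[[[0.2,-0.06,0],[0,0,0],0.2],[[0,0,0],[0,0,0],0.5],[[0,0,0],[0,0,0],0.55],[[0,0,0],[0,0,0],0.55],[[0,0,0],[0,0,0],0.55],[[0,0,0],[0,0,0],0.55]]' 60
python3 - <<'E'
from h import *
P,R=tcp(np.array([.4789,.2761,.025]),117.2,16,.012); plan(P,R,.2)
E
```

```text
time: 7.0
ee_pos: [0.4777, 0.2766, 0.037]
tool_rot: [[0.849, -0.265, -0.457], [0.437, -0.136, 0.889], [-0.298, -0.955, -0.0]]
ft_force: [0.3, -0.1, -2.1]
opening: 0.0481
dist mm [ 4.1 -0.8 -1. ] rot [ 0.   0.  -1.3] n 1
[[[0.14,-0.03,-0.03],[0.0,0.0,-0.17],0.2]]
```

```bash
python3 -m handwheel '[[[0.05,-0.15,0],[0,0,0],0.55],[[-0.06,0,0],[0,0,-0.82],0.55],[[-0.06,0,0],[0,0,-0.82],0.55],[[-0.06,0,0],[0,0,-0.82],0.55],[[-0.06,0,0],[0,0,-0.82],0.55],[[-0.06,0,0],[0,0,-0.82],0.55],[[0,0,0],[0,0,0],0.55]]' 60
```

```text
time: 7.7
ee_pos: [0.472, 0.2736, 0.0416]
tool_rot: [[0.853, 0.253, -0.457], [0.438, 0.129, 0.89], [0.284, -0.959, -0.001]]
ft_force: [-1.6, -0.3, -1.8]
opening: 0.0482
```

```bash
python3 -m handwheel '[[[-0.03,0.1,0],[0,0,0],0.55],[[-0.02,0.05,0],[0,0,0],0.55],[[0,0,0],[0,0,0],0.55]]' 60
```

```text
time: 8.0
ee_pos: [0.475, 0.2745, 0.038]
tool_rot: [[0.853, 0.251, -0.457], [0.439, 0.128, 0.89], [0.282, -0.959, -0.001]]
ft_force: [0.3, 0.5, -2.2]
opening: 0.0481
```

```bash
python3 -m handwheel '[[[-0.01,0.05,0],[0,0,0],0.55],[[0,0,0],[0,0,0],0.55]]' 60
```

```text
time: 8.2
ee_pos: [0.4774, 0.2755, 0.0366]
tool_rot: [[0.853, 0.252, -0.457], [0.439, 0.128, 0.889], [0.282, -0.959, -0.001]]
ft_force: [-0.3, 0.5, -1.9]
opening: 0.0483
```

```bash
python3 -m handwheel '[[[-0.02,0.04,0],[0,0,0],0.55],[[0,0,0],[0,0,0],0.55]]' 60;python3 -m handwheel '[[[-0.02,0.03,0],[0,0,0],0.55],[[0,0,0],[0,0,0],0.55]]' 60
```

```text
time: 8.4
ee_pos: [0.4782, 0.2758, 0.036]
tool_rot: [[0.853, 0.252, -0.457], [0.439, 0.128, 0.889], [0.283, -0.959, -0.001]]
ft_force: [-0.6, 0.1, -0.9]
opening: 0.0481
time: 8.6
ee_pos: [0.4786, 0.2759, 0.0361]
tool_rot: [[0.852, 0.254, -0.458], [0.439, 0.129, 0.889], [0.285, -0.959, -0.002]]
ft_force: [-1.1, -0.3, -1.8]
opening: 0.0481
```

```bash
python3 -m handwheel '[[[0,0,0],[0,0,0],0.35],[[0,0,0],[0,0,0],0.2],[[0,0,0],[0,0,0],0.2]]' 60
python3 - <<'E'
from h import *
c=cam("wrist"); o=np.ascontiguousarray(c["image"][:,:,::-1])
cv2.imwrite("pics/w6.png",o)
E
```

```text
time: 8.9
ee_pos: [0.4793, 0.2761, 0.0363]
tool_rot: [[0.852, 0.255, -0.458], [0.439, 0.129, 0.889], [0.286, -0.958, -0.002]]
ft_force: [0.2, -0.2, 0.7]
opening: 0.0682
```

View pics/w6.png

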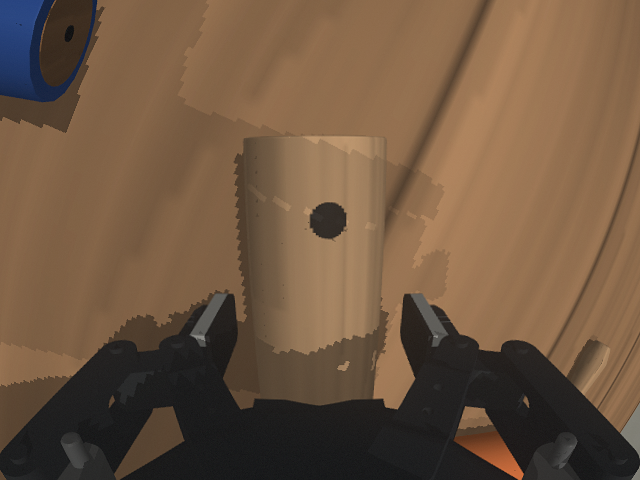

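Run:
```python
from h import *
s=r.read_state(); Bn=s["ee_pos"]+s["tool_rot"]@[-.0013,.012,0]; print(Bn); Bn[2]=.025
P,R=tcp(Bn,117.2,-4,.010); plan(P,R,.2,2)
```

```text
[0.48129607 0.27710039 0.02440646]
dist mm [ 1.1  1.7 -0. ] rot [ 0.1  0.  12.6] n 2
[[[0.02,0.03,0.0],[0.01,0.0,0.79],0.2],[[0.02,0.03,0.0],[0.01,0.0,0.79],0.2]]
```

```bash
python3 -m handwheel '[[[0.02,0.03,0],[0,0,0.79],0.2],[[0.02,0.03,0],[0,0,0.79],0.2],[[0,0,0],[0,0,0],0.2]]' 60
python3 - <<'E'
from h import *
P,R=tcp(np.array([.4813,.2771,.025]),117.2,-4,.010); plan(P,R,.2)
c=cam("wrist"); o=np.ascontiguousarray(c["image"][:,:,::-1])
cv2.polylines(o,[hull(c,[.4813,.2771,117.2]).astype(int)],True,(255,255,0),1)
cv2.imwrite("pics/w7.png",o)
t=cam("top"); o=np.ascontiguousarray(t["image"][:,:,::-1]); cv2.imwrite("pics/t7.png",cv2.resize(o[210:340,140:300],None,fx=4,fy=4))
E
```

```text
time: 9.25
ee_pos: [0.4788, 0.2758, 0.034]
tool_rot: [[0.888, 0.054, -0.457], [0.456, 0.025, 0.89], [0.06, -0.998, -0.002]]
ft_force: [0.3, 0.1, 0.2]
opening: 0.068
dist mm [ 2.2 -0.8 -0. ] rot [ 0.1 -0.  -0.6] n 1
[[[0.07,-0.03,0.0],[0.02,0.0,-0.07],0.2]]
```

View pics/w7.png

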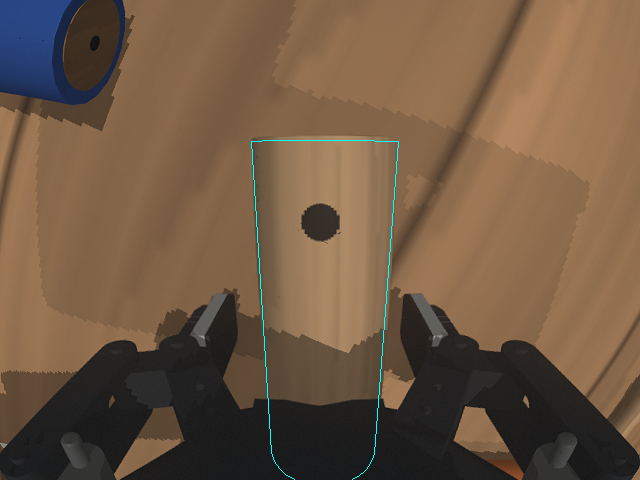

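View pics/t7.png

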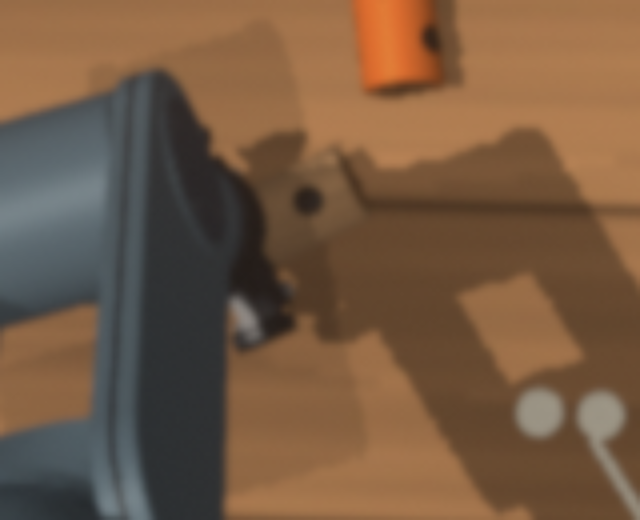

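```bash
python3 -m handwheel '[[[0.05,0,0],[0,0,-0.3],0.2],[[0,0,0],[0,0,0],0.5],[[0,0,0],[0,0,0],0.6],[[0,0,0],[0,0,0],0.6],[[0,0,0],[0,0,0],0.6],[[0,0,0],[0,0,0],0.6]]' 70
python3 - <<'E'
from h import *
s=r.read_state(); p=s["ee_pos"]
P=p+[0,0,.2]; plan(P,tool(117.2,0),.6)
E
```

```text
time: 9.95
ee_pos: [0.475, 0.2752, 0.0329]
tool_rot: [[0.884, 0.096, -0.457], [0.454, 0.049, 0.89], [0.108, -0.994, -0.001]]
ft_force: [0.2, 0.1, 0.2]
opening: 0.0477
dist mm [ 2.150e+01 -1.988e+02 -1.000e-01] rot [ 0.  -0.   6.2] n 7
[[[0.1,-0.95,0.0],[0.0,0.0,0.11],0.6],[[0.09,-0.95,0.0],[0.0,0.0,0.11],0.6],[[0.07,-0.95,0.0],[0.0,0.0,0.11],0.6],[[0.06,-0.95,0.0],[0.0,0.0,0.11],0.6],[[0.04,-0.95,0.0],[0.0,0.0,0.11],0.6],[[0.03,-0.95,0.0],[0.0,0.0,0.11],0.6],[[0.01,-0.95,0.0],[0.0,0.0,0.11],0.6]]
```

```bash
python3 -m handwheel '[[[0.1,-0.9,0],[0,0,0.11],0.6],[[0.09,-0.95,0],[0,0,0.11],0.6],[[0.07,-0.95,0],[0,0,0.11],0.6],[[0.06,-0.95,0],[0,0,0.11],0.6],[[0.04,-0.95,0],[0,0,0.11],0.6],[[0.03,-0.95,0],[0,0,0.11],0.6]]' 70
python3 - <<'E'
from h import *
J=fr(.4767,-.2627,105.4)
P=J[0]@[0,-.02,.23]+J[1]; print(P); plan(P,tool(105.4,0),.6)
c=cam("wrist"); o=np.ascontiguousarray(c["image"][:,:,::-1]); cv2.imwrite("pics/w8.png",o)
E
```

```text
time: 10.55
ee_pos: [0.4689, 0.2732, 0.2007]
tool_rot: [[0.89, -0.009, -0.457], [0.457, -0.002, 0.89], [-0.009, -1.0, 0.003]]
ft_force: [0.3, -0.5, -2.7]
opening: 0.0481
[ 0.48201112 -0.28198191  0.23      ]
dist mm [-242.1  -28.4 -499.8] rot [-0.1 11.8 -0.5] n 20
[[[-0.4,-0.05,-0.83],[0.0,0.07,0.0],0.6],[[-0.39,-0.05,-0.84],[0.0,0.07,0.0],0.6],[[-0.39,-0.05,-0.84],[0.0,0.07,0.0],0.6],[[-0.38,-0.05,-0.85],[0.0,0.07,0.0],0.6],[[-0.37,-0.05,-0.85],[0.0,0.07,0.0],0.6],[[-0.36,-0.05,-0.85],[0.0,0.07,0.0],0.6],[[-0.35,-0.05,-0.86],[0.0,0.07,0.0],0.6],[[-0.34,-0.05,-0.86],[0.0,0.07,0.0],0.6],[[-0.33,-0.05,-0.86],[0.0,0.07,0.0],0.6],[[-0.32,-0.05,-0.87],[0.0,0.07,0.0],0.6],[[-0.32,-0.05,-0.87],[0.0,0.07,0.0],0.6],[[-0.31,-0.05,-0.87],[0.0,0.07,0.0],0.6],[[-0.3,-0.05,-0.88],[0.0,0.07,0.0],0.6],[[-0.29,-0.05,-0.88],[0.0,0.07,0.0],0.6],[[-0.28,-0.05,-0.88],[0.0,0.07,0.0],0.6],[[-0.27,-0.05,-0.89],[0.0,0.07,0.0],0.6],[[-0.26,-0.05,-0.89],[0.0,0.07,0.0],0.6],[[-0.25,-0.05,-0.89],[0.0,0.07,0.0],0.6],[[-0.24,-0.05,-0.89],[0.0,0.07,0.0],0.6],[[-0.23,-0.05,-0.9],[0.0,0.07,0.0],0.6]]
```

View pics/w8.png

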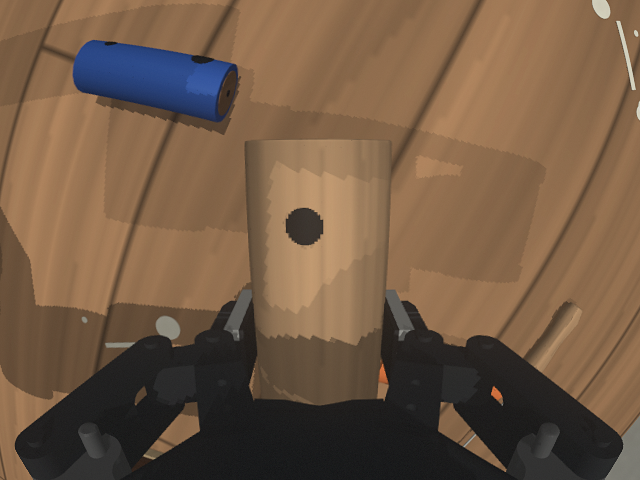

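```bash
cat >> h.py <<'E'
def barfit(c,uv_hole,v_end,u_edges=None,back=.0105):
    # bar in tool frame: axis parallel tool z at (x0,back), centre z offset zc, hole angle th (deg, + toward tool +x)
    s=r.read_state(); Q=np.array(s["tool_rot"]); p=s["ee_pos"]
    def hole(th,zc,y=.045): 
        t=np.radians(th); return proj(c,p+Q@np.array([.025*np.sin(t),back-.025*np.cos(t),zc+y]))[0]
    f=lambda x:hole(*x)-uv_hole
    q=least_squares(f,[0,0],x_scale=[5,.01]); th,zc=q.x
    a=np.linspace(0,2*np.pi,60)
    E=proj(c,p+np.c_[.025*np.sin(a),back-.025*np.cos(a),np.full(60,zc+.07)]@Q.T)
    print("theta",th,"zc mm",zc*1000,"pred end row",E[:,1].min(),"cols",E[:,0].min(),E[:,0].max())
E
python3 - <<'E'
from h import *
c=cam("wrist")
for b in(.008,.0105,.013): barfit(c,[304.5,226.5],140,back=b)
E
```

```text
theta -9.780114046482323 zc mm 0.10787521954718216 pred end row 139.95046310638494 cols 246.24723327319208 391.8162734017629
theta -10.00779546133188 zc mm -0.4859076154110485 pred end row 141.50165402303406 cols 247.65676505345186 390.3892860938207
theta -10.235673231309528 zc mm -1.079785753088081 pred end row 142.86352669522978 cols 249.0139215156497 389.01527569488184
```

```bash
cat >> h.py <<'E'
J=fr(.4767,-.2627,105.4)
def goal(y,z,x=0,tilt=10,n=None,back=.009):
    R=tool(105.4,tilt); C=J[0]@[x,y,z]+J[1]; plan(C-R[:,1]*back,R,.6,n)
def where(back=.009):
    s=r.read_state(); C=s["ee_pos"]+s["tool_rot"]@[0,back,0]; print("bar in jig mm",((C-J[1])@J[0]*1000).round(1),"ft jig",(np.array(s["ft_force"])@J[0]).round(1),"t",s["time"])
E
python3 - <<'E'
from h import *
goal(-.015,.22)
E
```

```text
dist mm [-242.5  -25.8 -494.8] rot [ 0.9 11.7 10. ] n 20
[[[-0.4,-0.04,-0.82],[0.01,0.07,0.06],0.6],[[-0.4,-0.04,-0.83],[0.01,0.07,0.06],0.6],[[-0.39,-0.04,-0.83],[0.01,0.07,0.06],0.6],[[-0.38,-0.03,-0.84],[0.01,0.07,0.06],0.6],[[-0.37,-0.03,-0.84],[0.01,0.07,0.06],0.6],[[-0.36,-0.03,-0.84],[0.01,0.07,0.06],0.6],[[-0.35,-0.03,-0.85],[0.01,0.07,0.06],0.6],[[-0.35,-0.02,-0.85],[0.01,0.07,0.06],0.6],[[-0.34,-0.02,-0.85],[0.01,0.07,0.06],0.6],[[-0.33,-0.02,-0.86],[0.01,0.07,0.06],0.6],[[-0.32,-0.02,-0.86],[0.01,0.07,0.06],0.6],[[-0.31,-0.02,-0.86],[0.01,0.07,0.06],0.6],[[-0.3,-0.01,-0.87],[0.01,0.07,0.06],0.6],[[-0.29,-0.01,-0.87],[0.01,0.07,0.06],0.6],[[-0.29,-0.01,-0.87],[0.01,0.07,0.06],0.6],[[-0.28,-0.01,-0.88],[0.01,0.07,0.06],0.6],[[-0.27,-0.01,-0.88],[0.01,0.07,0.06],0.6],[[-0.26,-0.01,-0.88],[0.01,0.07,0.06],0.6],[[-0.25,0.0,-0.88],[0.01,0.07,0.06],0.6],[[-0.24,0.0,-0.89],[0.01,0.07,0.06],0.6]]
```

Rise first, then move across.

```bash
python3 -m handwheel '[[[-0.3,-0.6,-0.6],[0,0.07,0.06],0.6],[[-0.4,-0.4,-0.83],[0,0.07,0.06],0.6],[[-0.39,-0.04,-0.83],[0.01,0.07,0.06],0.6],[[-0.38,-0.03,-0.84],[0.01,0.07,0.06],0.6],[[-0.37,-0.03,-0.84],[0.01,0.07,0.06],0.6],[[-0.36,-0.03,-0.84],[0.01,0.07,0.06],0.6],[[-0.35,-0.03,-0.85],[0.01,0.07,0.06],0.6],[[-0.35,-0.02,-0.85],[0.01,0.07,0.06],0.6],[[-0.34,-0.02,-0.85],[0.01,0.07,0.06],0.6],[[-0.33,-0.02,-0.86],[0.01,0.07,0.06],0.6],[[-0.32,-0.02,-0.86],[0.01,0.07,0.06],0.6]]'
python3 - <<'E'
from h import *
goal(-.015,.22);where()
E
```

```text
time: 11.75
ee_pos: [0.4689, -0.0284, 0.2286]
tool_rot: [[0.925, -0.116, -0.361], [0.361, -0.023, 0.932], [-0.116, -0.993, 0.02]]
ft_force: [0.6, -0.6, -1.5]
opening: 0.0481
dist mm [ -77.2    4.  -236.3] rot [-0.3  5.9  3.3] n 9
[[[-0.29,0.01,-0.88],[0.0,0.08,0.05],0.6],[[-0.28,0.02,-0.88],[0.0,0.08,0.05],0.6],[[-0.27,0.02,-0.88],[0.0,0.08,0.05],0.6],[[-0.26,0.02,-0.88],[0.0,0.08,0.05],0.6],[[-0.25,0.02,-0.89],[0.0,0.08,0.05],0.6],[[-0.24,0.03,-0.89],[0.0,0.08,0.05],0.6],[[-0.22,0.03,-0.89],[0.0,0.08,0.05],0.6],[[-0.21,0.03,-0.9],[0.0,0.08,0.05],0.6],[[-0.2,0.03,-0.9],[0.0,0.08,0.05],0.6]]
bar in jig mm [ 53.6 228.  219.7] ft jig [ 0.4 -0.7 -1.5] t 11.75
```

```bash
python3 -m handwheel '[[[-0.29,0.01,-0.88],[0,0.08,0.05],0.6],[[-0.28,0.02,-0.88],[0,0.08,0.05],0.6],[[-0.27,0.02,-0.88],[0,0.08,0.05],0.6],[[-0.26,0.02,-0.88],[0,0.08,0.05],0.6],[[-0.25,0.02,-0.89],[0,0.08,0.05],0.6],[[-0.24,0.03,-0.89],[0,0.08,0.05],0.6],[[-0.22,0.03,-0.89],[0,0.08,0.05],0.6],[[-0.21,0.03,-0.8],[0,0.08,0.05],0.6],[[0,0,0],[0,0,0],0.6]]'
python3 - <<'E'
from h import *
goal(-.012,.22);where()
E
```

```text
time: 12.65
ee_pos: [0.4718, -0.2554, 0.2108]
tool_rot: [[0.944, -0.189, -0.271], [0.27, -0.03, 0.962], [-0.19, -0.981, 0.023]]
ft_force: [-0.6, 0.1, -1.6]
opening: 0.0481
dist mm [  0.6 -19.  -19.9] rot [-1.2  0.5 -1. ] n 1
[[[0.02,-0.63,-0.66],[-0.15,0.07,-0.12],0.6]]
bar in jig mm [ -4.5   8.5 202. ] ft jig [-0.5  0.3 -1.6] t 12.65
```

```bash
python3 -m handwheel '[[[0.02,-0.2,-0.66],[-0.15,0.07,-0.12],0.6],[[0,0,0],[0,0,0],0.6]]'
python3 - <<'E'
from h import *
goal(-.012,.19);where()
c=cam("wrist"); o=np.ascontiguousarray(c["image"][:,:,::-1])
def ov(c,o):
    for P in ([(-50,70,155),(50,70,155),(50,85,155),(-50,85,155)],[(-50,-135,55),(50,-135,55),(50,70,55),(-50,70,55)],[(-85,169.8,15),(85,169.8,15),(85,-220.2,15),(-85,-220.2,15)]):
        cv2.polylines(o,[proj(c,np.array(P)/1000@J[0].T+J[1]).astype(int)],True,(255,255,0),1)
ov(c,o); cv2.imwrite("pics/w9.png",o)
c=cam("side"); o=np.ascontiguousarray(c["image"][:,:,::-1]);ov(c,o);cv2.imwrite("pics/s9.png",cv2.resize(o[150:430,180:400],None,fx=2.1,fy=2.1))
E
```

```text
time: 12.85
ee_pos: [0.4784, -0.2746, 0.2135]
tool_rot: [[0.949, -0.169, -0.265], [0.261, -0.043, 0.964], [-0.175, -0.985, 0.003]]
ft_force: [-0.9, -0.9, -1.4]
opening: 0.0481
dist mm [ 5.6 13.9 -0.1] rot [-0.2 -0.  -0.1] n 1
[[[0.19,0.46,0.0],[-0.02,0.0,-0.01],0.6]]
bar in jig mm [ -3.1 -11.9 204.7] ft jig [-1.1 -0.6 -1.4] t 12.85
```

View pics/w9.png

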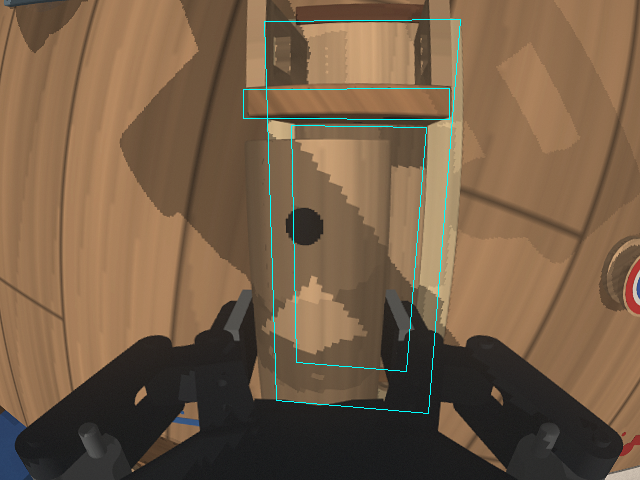

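View pics/s9.png

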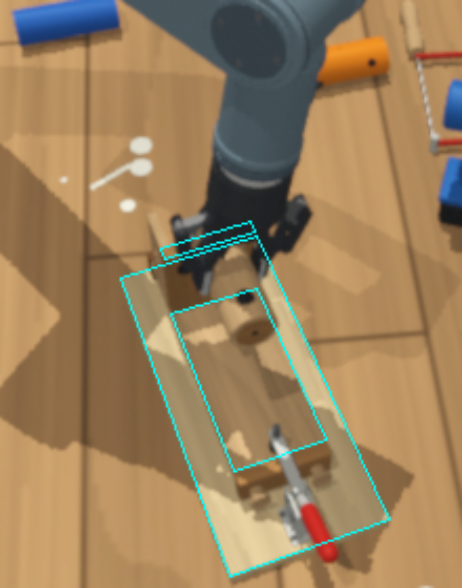

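Overlay: the modelled cab wall (243–451, rows 88–118) lies within 1–2 px of the wall in the wrist image. Descending.

```bash
python3 -m handwheel '[[[0.19,0.46,0],[0,0,0],0.6],[[0,0,0],[0,0,0],0.6]]'
python3 - <<'E'
from h import *
where();goal(-.012,.10)
E
```

```text
time: 13.15
ee_pos: [0.4807, -0.2697, 0.197]
tool_rot: [[0.948, -0.172, -0.266], [0.264, -0.04, 0.964], [-0.176, -0.984, 0.008]]
ft_force: [-0.3, 0.6, -2.0]
opening: 0.048
bar in jig mm [  0.4  -7.7 188.2] ft jig [-0.1  0.7 -2. ] t 13.15
dist mm [15.1 86.8 -4.9] rot [-0.4  0.1 -0.1] n 4
[[[0.13,0.72,-0.04],[-0.01,0.0,0.0],0.6],[[0.13,0.72,-0.04],[-0.01,0.0,0.0],0.6],[[0.13,0.72,-0.04],[-0.01,0.0,0.0],0.6],[[0.12,0.72,-0.04],[-0.01,0.0,0.0],0.6]]
```

```bash
python3 -m handwheel '[[[0.13,0.72,-0.25],[0,0,0],0.6],[[0.13,0.72,-0.04],[-0.03,0,0],0.6],[[0.13,0.5,-0.04],[0,0,0],0.6],[[0,0,0],[0,0,0],0.6]]'
python3 - <<'E'
from h import *
where();goal(-.015,.088)
E
```

```text
time: 13.55
ee_pos: [0.4852, -0.2761, 0.1353]
tool_rot: [[0.947, -0.17, -0.271], [0.267, -0.044, 0.963], [-0.176, -0.984, 0.004]]
ft_force: [-0.5, -0.7, -1.5]
opening: 0.0481
bar in jig mm [  3.  -15.1 126.5] ft jig [-0.7 -0.5 -1.5] t 13.55
dist mm [ 3.8 38.4  0. ] rot [-0.1  0.4 -0.1] n 2
[[[0.06,0.64,0.0],[-0.01,0.02,-0.01],0.6],[[0.06,0.64,0.0],[-0.01,0.02,-0.01],0.6]]
```

```bash
python3 -m handwheel '[[[0.06,0.64,0],[0,0,0],0.6],[[0.06,0.35,0],[0,0.04,0],0.6],[[0,0,0],[0,0,0],0.6],[[0,0,0],[0,0,0],0.6]]'
python3 - <<'E'
from h import *
where();goal(-.012,.081)
c=cam("wrist"); cv2.imwrite("pics/w10.png",c["image"][:,:,::-1])
E
```

```text
time: 13.95
ee_pos: [0.4847, -0.2757, 0.1067]
tool_rot: [[0.949, -0.168, -0.267], [0.263, -0.046, 0.964], [-0.174, -0.985, 0.001]]
ft_force: [0.1, 0.4, -0.9]
opening: 0.0478
bar in jig mm [  2.7 -14.6  97.9] ft jig [ 0.2  0.3 -0.9] t 13.95
dist mm [ 0.3 17.1  2.6] rot [-0.   0.1 -0. ] n 1
[[[0.01,0.57,0.09],[0.0,0.01,-0.01],0.6]]
```

View pics/w10.png

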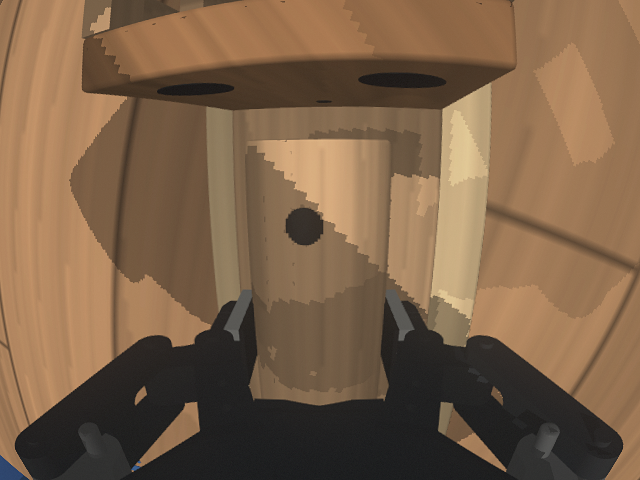

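```bash
python3 -m handwheel '[[[0,0.4,0],[0,0,0],0.6],[[0,0,0],[0,0,0],0.6],[[0,0,0],[0,0,0],0.6]]'
python3 - <<'E'
from h import *
where();goal(-.012,.081)
E
```

```text
time: 14.3
ee_pos: [0.4836, -0.277, 0.0961]
tool_rot: [[0.949, -0.165, -0.268], [0.263, -0.048, 0.964], [-0.172, -0.985, -0.002]]
ft_force: [0.1, 0.1, -2.4]
opening: 0.0477
bar in jig mm [  1.3 -15.7  87.2] ft jig [ 0.1  0.  -2.4] t 14.3
dist mm [-0.2  6.3  3.7] rot [0.1 0.1 0.1] n 1
[[[-0.01,0.21,0.12],[0.02,0.01,0.01],0.6]]
```

```bash
python3 -m handwheel '[[[0,0.15,0.05],[0,0,0],0.6],[[0,0,0],[0,0,0],0.6],[[0,0,0],[0,0,0],0.6]]'
python3 - <<'E'
from h import *
where()
E
python3 -m handwheel '[[[0,0.07,0],[0,0,0],0.6],[[0,0,0],[0,0,0],0.6]]'
python3 - <<'E'
from h import *
where();goal(-.012,.080)
E
```

```text
time: 14.6
ee_pos: [0.4824, -0.2758, 0.0916]
tool_rot: [[0.949, -0.165, -0.267], [0.263, -0.048, 0.964], [-0.172, -0.985, -0.002]]
ft_force: [-0.7, 0.4, -1.5]
opening: 0.0486
bar in jig mm [  0.5 -14.2  82.7] ft jig [-0.6  0.6 -1.5] t 14.6
time: 14.8
ee_pos: [0.4821, -0.276, 0.0895]
tool_rot: [[0.949, -0.165, -0.267], [0.263, -0.048, 0.964], [-0.172, -0.985, -0.003]]
ft_force: [0.7, -0.6, -1.5]
opening: 0.048
bar in jig mm [  0.2 -14.3  80.6] ft jig [ 0.5 -0.8 -1.5] t 14.8
dist mm [-0.   0.6  2.2] rot [0.2 0.1 0.1] n 1
[[[0.0,0.02,0.07],[0.02,0.01,0.01],0.6]]
```

```bash
for i in 1; do python3 -m handwheel '[[[0,0.04,0],[0,0,0],0.6],[[0,0,0],[0,0,0],0.6]]' | egrep 'ee_|ft'; done
python3 -m handwheel '[[[0,0.04,0],[0,0,0],0.6],[[0,0,0],[0,0,0],0.6]]' | egrep 'ee_|ft'
python3 -m handwheel '[[[0,0.04,0],[0,0,0],0.6],[[0,0,0],[0,0,0],0.6]]' | egrep 'ee_|ft'
```

```text
ee_pos: [0.482, -0.2761, 0.0882]
ft_force: [0.5, -0.2, -1.6]
ee_pos: [0.4822, -0.2764, 0.0881]
ft_force: [-0.6, -0.0, -1.1]
ee_pos: [0.4824, -0.2765, 0.088]
ft_force: [0.2, 0.2, -2.2]
```

```bash
python3 -m handwheel '[[[0,0.1,0],[0,0,0],0.6],[[0,0.1,0],[0,0,0],0.6]]' | egrep 'ee_|ft'
python3 - <<'E'
from h import *
import time
for i in range(3):
    c=cam("side"); s=r.read_state(); print(s["ee_pos"].round(4),s["ft_force"].round(1))
goal(-.002,.0795)
o=np.ascontiguousarray(c["image"][:,:,::-1]); cv2.imwrite("pics/s11.png",cv2.resize(o[200:400,200:380],None,fx=3,fy=3,interpolation=cv2.INTER_CUBIC))
E
```

```text
ee_pos: [0.4825, -0.2767, 0.0877]
ft_force: [-4.4, 8.3, 25.1]
[ 0.4825 -0.2767  0.0877] [-3.9  6.5 22. ]
[ 0.4825 -0.2767  0.0877] [-3.6  6.5 22.1]
[ 0.4825 -0.2767  0.0877] [-3.4  5.6 21.6]
dist mm [-0.4 -0.7 13. ] rot [0.4 0.1 0.3] n 1
[[[-0.01,-0.02,0.43],[0.06,0.01,0.04],0.6]]
```

View pics/s11.png

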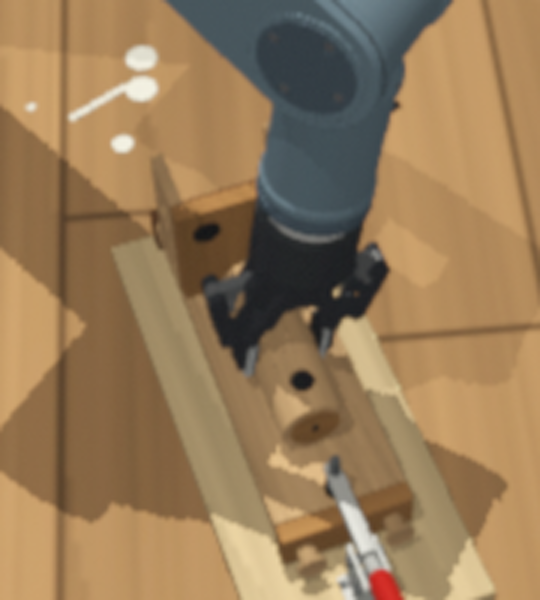

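```bash
python3 -m handwheel '[[[0,-0.02,0],[0,0,0],0.6],[[0,-0.02,0.15],[0.03,0,0],0.6],[[0,0,0.15],[0,0,0],0.6],[[0,0,0],[0,0,0],0.6]]' | egrep 'ee_|ft'
python3 - <<'E'
from h import *
where();goal(-.002,.0797)
E
```

```text
ee_pos: [0.48, -0.2671, 0.0889]
ft_force: [-0.7, -0.3, -1.9]
bar in jig mm [ 0.5 -5.2 80.1] ft jig [-0.8 -0.2 -1.9] t 16.15
dist mm [-0.4  0.4  3.1] rot [0.2 0.1 0.3] n 1
[[[-0.01,0.01,0.1],[0.03,0.01,0.04],0.6]]
```

```bash
python3 -m handwheel '[[[0,0.01,0.08],[0.02,0,0.03],0.6],[[0,0,0],[0,0,0],0.6]]' | egrep 'ee_|ft'
python3 -m handwheel '[[[0,0,0.05],[0,0,0],0.6],[[0,0,0.03],[0,0,0],0.6]]' | egrep 'ee_|ft'
python3 - <<'E'
from h import *
where();goal(-.002,.0797)
E
```

```text
ee_pos: [0.4789, -0.2641, 0.0878]
ft_force: [-0.7, 2.1, 2.4]
ee_pos: [0.4786, -0.2624, 0.0879]
ft_force: [0.4, -0.2, -1.2]
bar in jig mm [ 0.3 -0.2 79. ] ft jig [ 0.3 -0.2 -1.2] t 16.55
dist mm [-0.5 -0.6 -1.8] rot [0.  0.1 0. ] n 1
[[[-0.02,-0.02,-0.06],[0.0,0.01,0.0],0.6]]
```

```bash
python3 -m handwheel '[[[0,0,0.04],[0,0,0],0.6],[[0,0,0.03],[0,0,0],0.6]]' | egrep 'ee_|ft'
python3 -m handwheel '[[[0,0,0.04],[0,0,0],0.6],[[0,0,0.04],[0,0,0],0.6]]' | egrep 'ee_|ft'
python3 - <<'E'
from h import *
where()
E
```

```text
ee_pos: [0.4784, -0.2616, 0.088]
ft_force: [0.3, -5.6, -2.9]
ee_pos: [0.4785, -0.2617, 0.0882]
ft_force: [1.0, -5.3, -3.3]
bar in jig mm [ 0.4  0.5 79.4] ft jig [-0.4 -5.4 -3.3] t 16.95
```

```bash
python3 -m handwheel '[[[0,0,0.06],[0,0,0],0.6],[[0,0,0.065],[0,0,0],0.6]]' | egrep 'ee_|ft'
python3 - <<'E'
from h import *
F=[]
for i in range(8):
    c=cam("wrist"); F.append(np.array(r.read_state()["ft_force"])@J[0])
print(np.mean(F,0).round(2),np.std(F,0).round(2)); where(); cv2.imwrite("pics/w12.png",c["image"][:,:,::-1])
s=r.read_state(); print(s["tool_rot"].round(3),s["opening"])
t=cam("top"); o=np.ascontiguousarray(t["image"][:,:,::-1]); cv2.imwrite("pics/t12.png",cv2.resize(o[210:340,340:560],None,fx=3.6,fy=3.6,interpolation=cv2.INTER_CUBIC))
t=cam("side"); o=np.ascontiguousarray(t["image"][:,:,::-1]); cv2.imwrite("pics/s12.png",cv2.resize(o[220:360,220:360],None,fx=4.2,fy=4.2,interpolation=cv2.INTER_CUBIC))
E
```

```text
ee_pos: [0.4786, -0.2617, 0.0887]
ft_force: [0.6, -8.4, -3.5]
[-1.47 -7.89 -3.33] [0.42 0.48 0.32]
bar in jig mm [ 0.6  0.4 79.8] ft jig [-1.5 -8.1 -3.1] t 17.55
[[ 0.95  -0.161 -0.268]
 [ 0.262 -0.059  0.963]
 [-0.171 -0.985 -0.014]] 0.04809166004854779
```

View pics/w12.png

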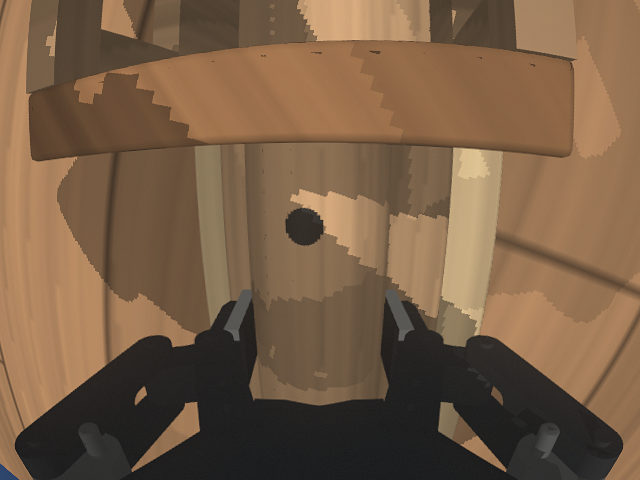

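View pics/s12.png

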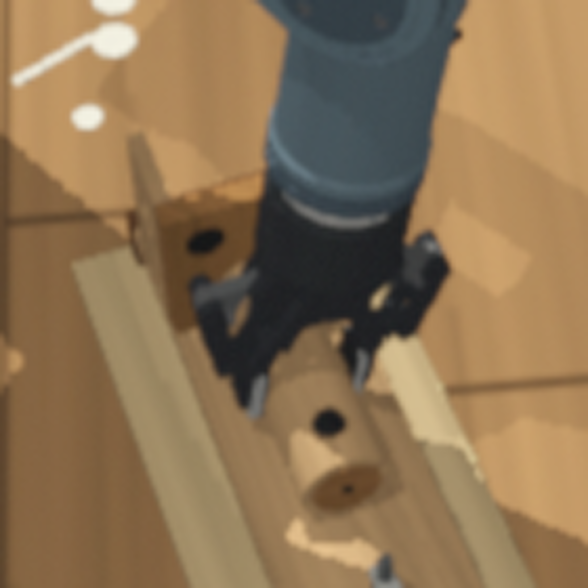

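View pics/t12.png

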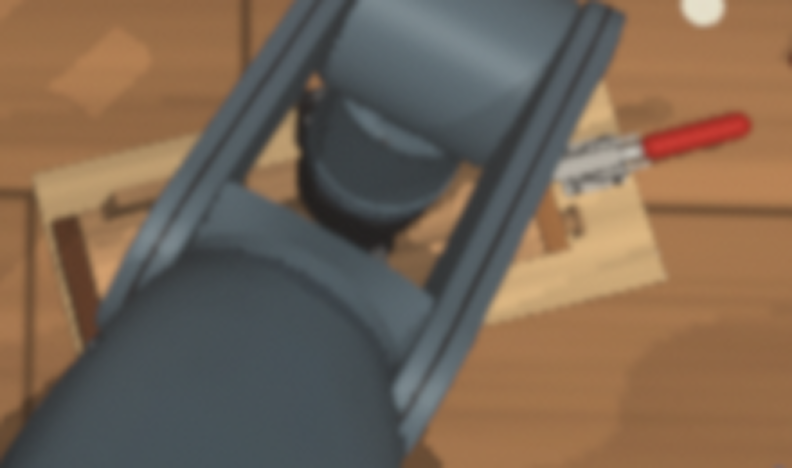

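```bash
python3 -m handwheel '[[[0,0.03,0.07],[0.05,0,0],0.6],[[0,0.03,0.08],[0,0,0],0.6]]' | egrep 'ee_|ft'
python3 - <<'E'
from h import *
F=[];Z=[]
for i in range(12):
    c=cam("wrist"); s=r.read_state(); F.append(np.array(s["ft_force"])@J[0]); Z.append(s["ee_pos"])
print(np.mean(F,0).round(2),np.array(F)[:,1].round(1),np.ptp(Z,0)); where(); 
barfit(c,[304.5,226.5],140,back=.009)
s=r.read_state(); print(s["tool_rot"].round(3),s["opening"])
R=s["tool_rot"]; h=R@[np.sin(np.radians(-10)),-np.cos(np.radians(10)),0]; print("hole dir off vertical",np.degrees(np.arccos(h[2])), "axis err", np.degrees(np.arccos(R[:,2]@J[0][:,1])))
E
```

```text
ee_pos: [0.4784, -0.2615, 0.0879]
ft_force: [-0.3, -8.5, 2.3]
[-1.74 -7.99 -0.84] [-8.3 -7.5 -7.4 -8.  -9.1 -7.2 -8.3 -8.1 -8.3 -7.8 -8.2 -7.7] [4.67015527e-05 4.72039789e-05 6.32445706e-05]
bar in jig mm [ 0.4  0.6 79.1] ft jig [-2.  -7.7 -0.8] t 18.45
theta -9.561869039280396 zc mm 0.28724213177720126 pred end row 139.00235308910777 cols 245.36942089272193 392.21564215435853
[[ 0.95  -0.159 -0.268]
 [ 0.262 -0.06   0.963]
 [-0.169 -0.985 -0.015]] 0.04795391532872157
hole dir off vertical 0.9139443433323552 axis err 0.8855848397690893
```

```bash
python3 -m handwheel '[[[0,0.02,0.09],[0,0,0],0.6],[[0,0.02,0.105],[0,0,0],0.6]]' | egrep 'ee_|ft'
python3 - <<'E'
from h import *
F=[];Z=[]
for i in range(14):
    c=cam("wrist"); s=r.read_state(); F.append(np.array(s["ft_force"])@J[0]); Z.append(s["ee_pos"])
print(np.mean(F,0).round(2),np.array(F)[:,1].round(1),np.ptp(Z,0)); where(); 
R=s["tool_rot"]; h=R@[np.sin(np.radians(-10)),-np.cos(np.radians(10)),0]; print("hole dir off vertical",np.degrees(np.arccos(h[2])), "axis err", np.degrees(np.arccos(R[:,2]@J[0][:,1])))
c["image"]; cv2.imwrite("pics/w13.png",c["image"][:,:,::-1])
E
```

```text
ee_pos: [0.4785, -0.2615, 0.0884]
ft_force: [0.6, -11.7, -1.4]
[ -2.33 -10.52  -0.9 ] [ -9.9 -10.7  -9.9 -11.7 -10.3 -10.9 -11.  -10.8 -10.2 -10.4 -10.7 -10.3
 -10.4 -10.1] [5.34055825e-05 4.44507895e-05 7.60459757e-05]
bar in jig mm [ 0.6  0.4 79.6] ft jig [ -1.5 -10.1  -1.9] t 19.35
hole dir off vertical 1.5329951445145726 axis err 1.4944662071630883
```

View pics/w13.png

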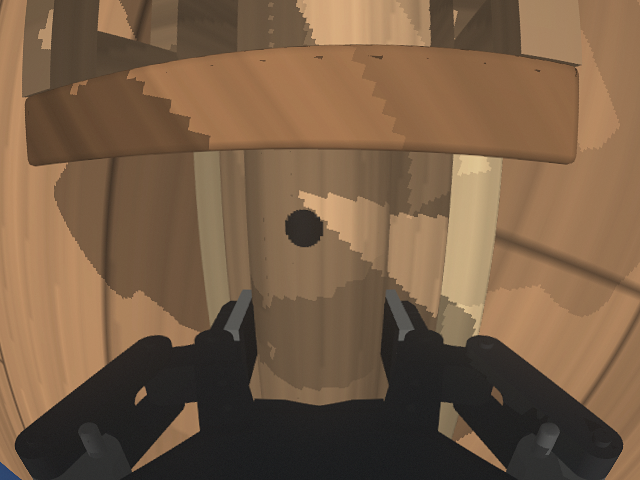

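The push is a steady 10.5 N, the bar is at rest and centred, and the hole is up. Handing in.

Run:
```python
from h import *
print(r.close_job()); where()
```

```text
the job is handed in; nothing more can be done
None
the job is handed in; nothing more can be done
```

I handed the job in with the boiler on the footplate. The arm is still gripping it and pushing it against the cab wall. The hand-in gave no verdict, so what follows comes from my own checks.

I rolled the plain wooden bar on the bench in two gripped turns of about 32° and 34°, until the chimney hole was about 6° off the top. Then I regripped it, carried it to the locomotive and lowered it until it touched the footplate. From there I pushed it rear-end first against the cab.

My last checks, at 19.4 s:

| Check | Reading |
|---|---|
| Push along the chassis | 10.5 N mean over 0.7 s, between 9.9 and 11.7 N |
| Off centre, sideways | 0.6 mm |
| Height of the boiler's centre above the bench | 79.6 mm (80 mm is seated) |
| Off the chassis line | about 1.5° |
| Chimney hole off vertical | about 1.5°, at the front end |
| Movement while holding | below 0.1 mm |

- **Slip during regrip:** the bar rolled a few degrees as the fingers closed, leaving the hole about 10° off in the grip. I corrected this by tilting the tool 10°, so the gripper stands tilted at the end.
- **Indirect readings:** the offset, height and angle readings come from the tool pose and my fit of the camera images, good to about 1–2 mm. The top camera's view of the boiler was blocked by the arm.
- **Side load:** about 2 N remains sideways on the wrist.
- **Drill, coping saw and spool:** I stayed away from them, but took no final picture to check that they had not moved.

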